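# Balance the egg-mould spinner

### The job

This egg-mould spinner was filled unevenly and has to be balanced. Lay the large steel balance disc flat in the middle of the scale's round plate and the small steel disc centred on top of it, to be weighed; then turn the spinner by its crank handle, feel where its heavy side is, bring that side straight down, and finish still gripping the handle with everything standing still, so that I can bolt the weights on opposite. Leave the other things on the table where they are.

Things in the scene. Friction and masses are not known exactly. Their poses are not given: they have to be found in the camera images.
- large_disc: Large balance disc, loose: flat round dark-steel disc 60 mm across, 14 mm thick, about 0.3 kg, with a small bolt hole marked in its middle. Lies flat on the table. Origin: centre of its underside, z up.
- small_disc: Small balance disc, loose: the same in 44 mm across, 14 mm thick, about 0.16 kg. Lies flat on the table. Origin: centre of its underside, z up.
- scale: Low white bench scale, fixed: case 200 x 160 x 42 mm with a round steel plate 136 mm across on top. Origin: centre of its underside, on the table.
- plate (a point): Centre of the top face of the scale's steel plate, 62 mm above the table.
- spinner: Hand-cranked spinner for hollow eggs; its grey stand is fixed: base plate 200 x 300 x 20 mm, two bearing posts, level shaft 175 mm up, on it a carousel 172 mm across of six like closed white egg moulds. Origin: centre of the base's underside; y axis along the shaft, away from the crank; x level. The uneven chocolate inside cannot be seen and has no fixed place relative to the handle.
- rotor (a joint): Turn of carousel and crank, rad, no stops. 0: handle straight above the shaft, growing towards the spinner's +x. Bearings drag (0.36 N m): it stays where left. The load adds a weight torque of up to 0.23 to 0.32 N m. Turned slowly it takes 1 to 11 N at the handle: most when the heavy side rises level with the shaft, least when it sinks level with it, middling when it is right at the top or bottom.
- shaft (a point): Point on the shaft's centre line, 175 mm above the table, opposite the middle of the handle: centre of the circle that the middle of the handle follows (radius 65 mm, upright plane square to the shaft; position = this point + 65 mm x (sin of joint rotor along the spinner's x, cos along z)). Axes as the spinner's.
- handle: Crank handle: black grip 24 mm thick, 100 mm long, parallel to the shaft; it spins freely on its pin, so fingers keep their direction while cranking. Origin: its middle, on the pin; y axis along the shaft. Crank arm and hub are 68 mm from its middle, on the spinner's side (counterbalanced); the outer end is free. It can be pinched from above, fingers closing square to the shaft, all the way round.
- brass_disc: Bystander: small spare brass disc 30 mm across, 10 mm thick, loose on the table. Origin: centre of its underside.
- choc_bar: Bystander: chocolate bar 115 x 52 x 9 mm, loose, lying near the crank. Origin: centre of its underside.
- spanner: Bystander: steel spanner 170 mm long, loose, flat on the table. Origin: under its middle.
- spatula: Bystander: steel spatula with a wooden handle, 270 mm long, loose, flat on the table.
- jar: Bystander: brown jar with a red cap, 56 mm across, 90 mm high, loose.
Mind the look-alikes: they are no part of the job. What is shaped like the small_disc but blue is not meant.

How it is judged:
On the way, in this order (a step that is already met when the one before it is completed fails the run):
1. the large steel disc lies flat in the middle of the scale's plate, let go (horizontal distance between large_disc and plate below 0.012 m and z of large_disc in the frame of plate between -0.004 and 0.004 m and angle between large_disc's own z axis and vertical below 0.1 rad and contact force between the fingers and large_disc below 0.05 N and linear speed of large_disc below 0.02 m/s), for 0.2 s.
2. the small steel disc lies flat and centred on the large one, let go (all of step 1 and horizontal distance between small_disc and large_disc below 0.01 m and z of small_disc in the frame of plate between 0.01 and 0.018 m and angle between small_disc's own z axis and vertical below 0.1 rad and contact force between the fingers and small_disc below 0.05 N and linear speed of small_disc below 0.02 m/s), for 0.2 s.
At the end, for the whole second after the job is handed in: Large disc flat on the plate within 12 mm of its centre, small disc flat on it within 10 mm of the large one's centre, both let go and at rest; the spinner's heavy side within 20 degrees of straight down and standing still; the fingers grip the crank handle with more than 3 N (all of step 2 and height (world z) of load_chocolate below 0.1233 m and contact force between the fingers and handle above 3 N and velocity of joint rotor between -0.08 and 0.08 rad/s); the arm keeps its last pose, push and grip.
It fails at once if a bystander was shifted by more than 30 mm (distance of any of brass_disc, choc_bar, spanner, spatula, jar from where it was at the start of the episode above 0.03 m).
It also fails if it takes over 72 s, if anything falls off the work surface, if the arm or the gripper's body presses on something with over 40 N, if the wrist force passes 120 N, or if a joint passes its speed limit or range.

### The arm

A 6-joint arm with a two-finger parallel gripper is mounted at the origin on the work surface. World frame = base frame: x ahead of the robot, y to its left, z up, the work surface at z = 0. Lengths are in m, angles in rad, forces in N, time in s.
With the tool pointing down it reaches from about 0.25 to 0.775 m from the base axis. Payload 4 kg.
Tool frame: the origin (TCP) lies on the centre line of the jaws, within the pads' length; the fingertips stand 22 mm ahead of it and the grasp point (between the pads) lies 3 mm ahead of it; y points along the fingers, x is the direction in which the jaws open and shut, and the axes are right-handed (so a half turn about y gives the same grasp; the last joint's range is limited). The gripper opens to 94 mm and grips with 3 to 60 N. Pads are 16 mm wide; open, the fingers measure 119 mm over their backs; the gripper's body (75 mm by 177 mm) begins 78 mm behind the grasp point.
Start: joints at [-1.343, 0.087, 1.371, -0, 1.684, -0.103], TCP at [0.179, -0.52, 0.228] pointing down, gripper open.
Joint ranges: [-3.1, 3.1], [-0.76, 2.03], [0.27, 2.55], [-1.08, 4.22], [0.17, 2.65], [-2.57, 2.57]. Speed limits (rad/s): [2.79, 2.79, 3.14, 3.14, 3.14, 3.14].

### API

Orientations are given as a rotation vector (axis times angle).
In Python, from station import arm gives the robot as it stands.
- The arm moves only by the tool jog_arm, never from a script. Its argument "targets" is a list of rows, each a list of 3 entries, a list of its own where there are three numbers: the turn, a rotation vector about the tool's x, y, z in rad, then the shift along the tool's x, y, z in cm, then the opening, from 0 (shut) to 1 (fully open). In form: [[[wx, wy, wz], [dx, dy, dz], claw], ...]. A call has 1 to 5 rows; each row is the pose to reach, as a shift and turn from the pose measured when the call began, along the tool's axes at that moment; what a row does not reach only later rows make up. A row lasts 1/10 s, in which the tool goes at most 50 mm and 8.59 degrees, less where a joint would pass 70% of its speed; a pose out of reach is approached as far as the arm can. A call with a gripper value outside its range is refused whole. The fingers move at their own pace and stop on an object; "force" is the grip in N (left out, the last holds). Time passes only in rows, so rows that repeat a pose let the fingers close. It gives the time, the measured TCP pose, the force and the opening at its end, in the units of the state.
- arm.sense(): the state, without advancing time (a new reading comes with each control period).
- arm.capture(name): name is "scene" or "top" or "wrist"; returns the picture (480x640x3 uint8, red, green, blue); there is no depth.
- arm.calibration(name): a dict with "fx", "fy", "cx", "cy" (pixels), "position" and "rotation" of the camera in the world. Camera axes: x right, y up, looking along -z (the intrinsics and any distortion apply to the point x, -y, -z); pixel columns grow to the right and rows downward; lengths in m; the calibration is good to about 2 mm. A picture is of the moment at which its call begins: read the wrist's pose just before it. calibration takes no time and is no camera call; for the wrist camera it gives the pose at the moment of the call.
- arm.job_done(): hands the job in, once; it reports no verdict.
The state is a dict: "time": time; "joints": joint angles; "joint_vel": joint speeds; "tau": joint torques, N m; "position": TCP position; "tcp_rot": TCP orientation; "ft_force": force on the tool from outside, world axes, zero at the start; "torque": the same for the moment, N m; "width": finger opening in m.
Only numpy, scipy, OpenCV 4.12 (cv2) and the standard library are available. Lean on these libraries where they do the work, as an engineer would, in place of code of your own. Each camera call takes 0.05 s, during which the arm holds its last target. There are 200 camera calls.

## Working session

There is one attempt and no reset: what is moved stays moved. The work goes in short steps, Python scripts to look and compute and a tool call to move; the robot and the scene stay as the last step left them, time stands still between calls to the robot, and variables do not carry over. Pictures are saved under pics/ and viewed, about 8 in all and at most 12, crops included, and the job is handed in when it is done.

Besides the shell and the picture viewer there is one more tool, called after "Request:" as name(argument=value, ...) on one line, values as JSON. jog_arm: Moves the arm, as the interface text tells. Its arguments: {"type":"object","properties":{"targets":{"type":"array","items":{"type":"array"}},"force":{"type":"number"}},"required":["targets"]}

```bash
mkdir -p pics; ls; cat > h.py <<'E'
import numpy as np, cv2, json
from station import arm
from scipy.spatial.transform import Rotation as R
def cal(n):
    c=arm.calibration(n); return c
def ray(c,u,v):
    r=np.array(c['rotation']); 
    r=r if r.shape==(3,3) else R.from_rotvec(r).as_matrix()
    d=r@np.array([(u-c['cx'])/c['fx'],-(v-c['cy'])/c['fy'],-1.])
    return np.array(c['position']),d
def onz(c,u,v,z):
    p,d=ray(c,u,v); return p+d*(z-p[2])/d[2]
def proj(c,P):
    r=np.array(c['rotation']); r=r if r.shape==(3,3) else R.from_rotvec(r).as_matrix()
    q=r.T@(np.array(P)-c['position']); return c['cx']+c['fx']*q[0]/-q[2], c['cy']-c['fy']*q[1]/-q[2]
def shot(n,f):
    c=cal(n); im=cv2.cvtColor(np.asarray(arm.capture(n)),cv2.COLOR_RGB2BGR); cv2.imwrite('pics/'+f,im); return c,im
E
python3 - <<'E'
from h import *
print(arm.sense())
for n in ('scene','top'):
    c,im=shot(n,n+'0.png'); print(n,c)
E
```

```text
pics
{'time': 0.0, 'joints': array([-1.34307088e+00,  8.79538216e-02,  1.37220085e+00, -2.21820985e-05,
        1.68360856e+00, -1.03106310e-01]), 'joint_vel': array([9.52554067e-04, 7.27623543e-04, 4.17897961e-04, 1.94953972e-03,
       6.79904243e-05, 3.37038746e-04]), 'tau': array([-2.35083762e-04, -3.40183675e+01, -3.02428687e+01,  7.17665185e-02,
        3.31965520e-02, -1.86435614e-04]), 'position': array([ 0.17853105, -0.51970175,  0.22633187]), 'tcp_rot': array([-1.34628226,  0.96328779, -0.9605693 ]), 'ft_force': array([-0.35012424, -0.02674572,  0.57333238]), 'torque': array([ 0.03994913, -0.03533427,  0.00578074]), 'width': 0.09395245120432273}
scene {'fx': 445.6481319485987, 'fy': 445.6481319485987, 'cx': 317.9249321674561, 'cy': 231.65894086505728, 'position': array([0.86773873, 0.47276603, 0.82720862]), 'rotation': array([0.25711975, 0.88485776, 2.38030608])}
top {'fx': 540.8272045074665, 'fy': 540.8272045074665, 'cx': 325.6857810428663, 'cy': 230.62734549850867, 'position': array([ 0.36512442, -0.0070649 ,  1.18966604]), 'rotation': array([ 0.13593436, -0.10909515, -1.57246085])}
```

View pics/top0.png

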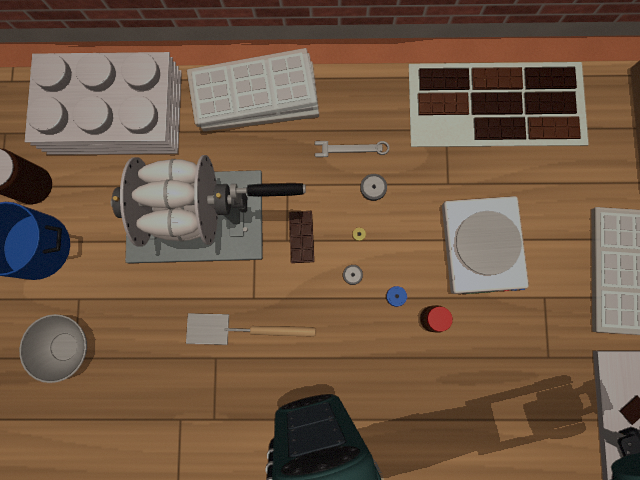

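View pics/scene0.png

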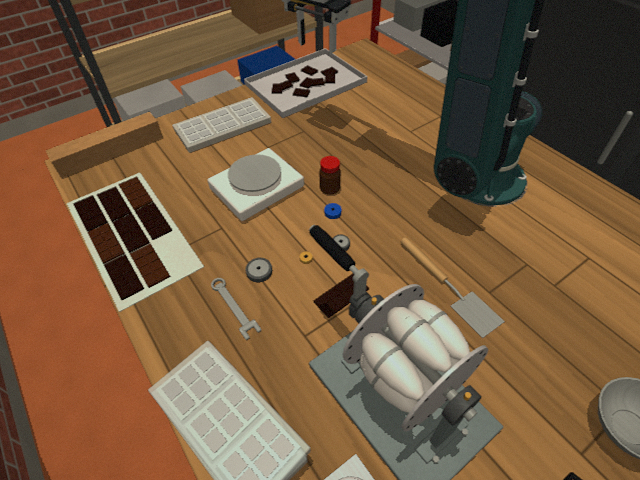

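Top view: large disc (373,187), small steel disc (353,274), blue decoy (397,296), brass disc (359,234), plate (489,243), handle (250..305,189), bar (302,237). The scene view shows the handle at (312,230)-(352,267), standing high.

```bash
python3 - <<'E'
from h import *
t=cal('top'); s=cal('scene'); it=cv2.imread('pics/top0.png'); iS=cv2.imread('pics/scene0.png')
def blob(im,m,x0,y0,x1,y1):
    w=np.zeros_like(m); w[y0:y1,x0:x1]=m[y0:y1,x0:x1]
    cs,_=cv2.findContours(w,cv2.RETR_EXTERNAL,cv2.CHAIN_APPROX_NONE)
    return max(cs,key=cv2.contourArea)
def lowsat(im,lo,hi):
    h=cv2.cvtColor(im,cv2.COLOR_BGR2HSV); return ((h[...,1]<60)&(h[...,2]>lo)&(h[...,2]<hi)).astype(np.uint8)
m=lowsat(it,40,256)
for n,b,z in (('large',(355,170,392,205),.014),('small',(338,260,368,288),.014)):
    c=blob(it,m,*b); e=cv2.fitEllipse(c); print(n,e,onz(t,*e[0],z-.004))
# plate: edge by HSV
h=cv2.cvtColor(it,cv2.COLOR_BGR2HSV)
print('plate hsv',h[243,489],'case',h[285,470],h[205,465])
blue=cv2.inRange(h,(100,120,60),(130,255,255)); e=cv2.fitEllipse(blob(it,blue,380,285,412,310)); print('blue',onz(t,*e[0],.01))
for n,u,v,z in (('brass',359,234,.01),('jar',437,319,.09),('plate',489,243,.062),('choc',302,237,.009),('spanner L',316,150,.004),('spanner R',389,148,.004),('spat',315,332,.01),('base c1',126,172,.02)): print(n,onz(t,u,v,z))
for n,u,v in (('base',128,262),('base',262,256),('base',262,171)): print(n,onz(t,u,v,.02))
# handle
for n,im,b in (('top',it,(243,175,312,205)),('scene',iS,(300,215,358,272))):
    hh=cv2.cvtColor(im,cv2.COLOR_BGR2HSV); c=blob(im,(hh[...,2]<45).astype(np.uint8),*b); r=cv2.minAreaRect(c); print(n,r,cv2.boxPoints(r).round(1).tolist())
def crop(im,x0,y0,x1,y1,k): return cv2.resize(im[y0:y1,x0:x1],None,fx=k,fy=k,interpolation=cv2.INTER_CUBIC)
a=crop(it,230,130,530,310,2.6);b=crop(iS,290,200,420,330,2.9)
cv2.imwrite('pics/c1.png',a); 
E
```

```text
large ((373.3658142089844, 186.40782165527344), (24.87590789794922, 25.459365844726562), 115.00198364257812) [ 0.64989917 -0.09412702  0.01      ]
small ((352.48529052734375, 274.36151123046875), (18.679275512695312, 18.802553176879883), 158.1191864013672) [ 0.45378245 -0.04526125  0.01      ]
plate hsv [ 18  27 143] case [105   9 171] [100   5 168]
blue [ 0.40651137 -0.13949748  0.01      ]
brass [ 0.54261417 -0.06063184  0.01      ]
jar [ 0.35766908 -0.2105469   0.09      ]
plate [ 0.51399426 -0.32976012  0.062     ]
choc [0.53687843 0.06513862 0.009     ]
spanner L [0.73726672 0.03418062 0.004     ]
spanner R [ 0.74043187 -0.13156219  0.004     ]
spat [0.33057004 0.03654297 0.01      ]
base c1 [0.68506697 0.45992533 0.02      ]
base [0.48253132 0.44462253 0.02      ]
base [0.4940171  0.15154335 0.02      ]
base [0.68475859 0.15430735 0.02      ]
top ((274.5487976074219, 189.4650421142578), (12.15991497039795, 55.23599624633789), 88.09085083007812) [[246.6999969482422, 184.3000030517578], [301.8999938964844, 182.5], [302.3999938964844, 194.60000610351562], [247.10000610351562, 196.5]]
scene ((334.25, 244.75), (55.154327392578125, 20.50609588623047), 45.0) [[307.5, 232.5], [322.0, 218.0], [361.0, 257.0], [346.5, 271.5]]
```

View pics/c1.png

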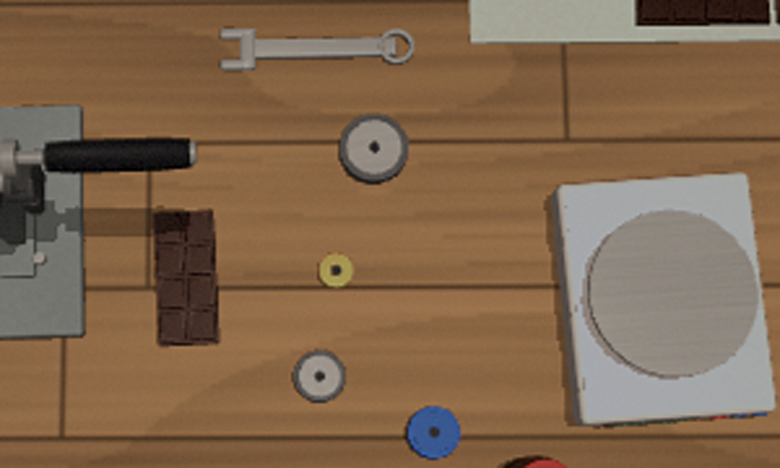

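Crop: disc holes at (374,187) and (352,274), plate centre at (488.5,242.7), handle nearly over the shaft; decoy blue disc and brass disc stay clear.

```bash
cat >> h.py <<'E'
def tri(p,q):
    (a,d),(b,e)=p,q; A=np.stack([d,-e],1); k=np.linalg.lstsq(A,b-a,rcond=None)[0]
    return (a+k[0]*d+b+k[1]*e)/2, np.linalg.norm(a+k[0]*d-b-k[1]*e)
def delta(P,xdir=None):
    """tool-frame rotvec and cm shift to world TCP P, jaws along xdir (world yaw rad), pointing down"""
    s=arm.sense(); r=R.from_rotvec(s['tcp_rot']); 
    if xdir is None: xdir=0
    best=None
    for a in (xdir,xdir+np.pi):
        x=np.array([np.cos(a),np.sin(a),0]);y=np.array([0,0,-1.]);g=R.from_matrix(np.stack([x,y,np.cross(x,y)],1))
        w=(r.inv()*g).as_rotvec()
        if best is None or np.linalg.norm(w)<np.linalg.norm(best): best=w
    print('turn',best.round(3),'shift cm',(r.inv().apply(np.array(P)-s['position'])*100).round(2))
def st():
    s=arm.sense(); print('t',s['time'].__round__(2),'p',s['position'].round(4),'F',s['ft_force'].round(2),'w',round(s['width'],4),'j',s['joints'].round(2)); print(R.from_rotvec(s['tcp_rot']).as_matrix().round(3).tolist()); return s
E
python3 - <<'E'
from h import *
t=cal('top'); s=cal('scene')
print('mid',tri(ray(t,274.5,189.5),ray(s,333,247)))
print('outer',tri(ray(t,303,188.5),ray(s,314,229)))
print('bearing end far?',onz(t,117,201,.175),onz(t,224,200,.175))
for z in (.2,.24):print(onz(t,274.5,189.5,z),onz(t,303,188.5,z))
print(onz(t,488.5,242.7,.062)); st(); delta([.649,-.095,.18],0); delta([.649,-.095,.18],-1.34);
w=cal('wrist');print(w); shot('wrist','w0.png')
E
```

```text
mid (array([0.58817376, 0.10190004, 0.24224251]), np.float64(0.003756099938980793))
outer (array([0.59008794, 0.05030487, 0.2415715 ]), np.float64(0.0028015063589425914))
bearing end far? [0.58517608 0.41241766 0.175     ] [0.58557567 0.20532589 0.175     ]
[0.59956916 0.10542444 0.2       ] [0.60106694 0.05185303 0.2       ]
[0.59009345 0.10087788 0.24      ] [0.59153069 0.04947171 0.24      ]
[ 0.51463367 -0.32875118  0.062     ]
t 0.1 p [ 0.1785 -0.5197  0.2264] F [0.   0.08 0.09] w 0.0939 j [-1.34  0.09  1.37 -0.    1.68 -0.1 ]
[[0.325, -0.0, 0.946], [-0.946, 0.002, 0.325], [-0.002, -1.0, 0.0]]
turn [-1.00e-03 -1.24e+00 -2.00e-03] shift cm [-24.88   4.7   58.29]
turn [-0.     0.1   -0.002] shift cm [-24.88   4.7   58.29]
{'fx': 351.4024644135261, 'fy': 351.4024644135261, 'cx': 321.27647090334557, 'cy': 239.56693328707277, 'position': array([ 0.25694255, -0.49408378,  0.38463334]), 'rotation': array([-0.24227761,  0.17589552, -1.22965585])}
```

Request:
jog_arm(targets=[[[0,-1.24,0],[-24.9,4.7,58.3],1],[[0,-1.24,0],[-24.9,4.7,58.3],1],[[0,-1.24,0],[-24.9,4.7,58.3],1],[[0,-1.24,0],[-24.9,4.7,58.3],1],[[0,-1.24,0],[-24.9,4.7,58.3],1]])

```text
time: 0.65
position: [0.3646, -0.3514, 0.2085]
tcp_rot: [-1.536, 0.38, -0.379]
ft_force: [0.2, -0.2, -0.4]
width: 0.0938
```

```bash
python3 - <<'E'
from h import *
st(); delta([.649,-.095,.18],0)
E
```

```text
t 0.65 p [ 0.3646 -0.3514  0.2085] F [ 0.21 -0.24 -0.44] w 0.0938 j [-0.88 -0.01  1.5   0.    1.64 -0.4 ]
[[0.885, -0.0, 0.466], [-0.466, 0.001, 0.885], [-0.001, -1.0, 0.001]]
turn [-0.001 -0.484 -0.   ] shift cm [13.24  2.88 35.93]
```

Request:
jog_arm(targets=[[[0,-0.48,0],[13.2,2.9,35.9],1],[[0,-0.48,0],[13.2,2.9,35.9],1],[[0,-0.48,0],[13.2,2.9,35.9],1],[[0,-0.48,0],[13.2,2.9,35.9],1],[[0,-0.48,0],[13.2,2.9,35.9],1]])

```text
time: 1.15
position: [0.5495, -0.184, 0.1895]
tcp_rot: [-1.57, 0.003, -0.002]
ft_force: [0.1, -0.3, 0.5]
width: 0.0942
```

```bash
python3 - <<'E'
from h import *
st(); delta([.649,-.095,.18],0)
E
```

```text
t 1.15 p [ 0.5495 -0.184   0.1895] F [ 0.14 -0.33  0.5 ] w 0.0942 j [-0.42  0.16  1.36  0.    1.62 -0.42]
[[1.0, -0.0, 0.003], [-0.003, 0.001, 1.0], [-0.0, -1.0, 0.001]]
turn [-0.001 -0.003 -0.   ] shift cm [9.92 0.96 8.93]
```

Request:
jog_arm(targets=[[[0,0,0],[9.9,2,8.9],1],[[0,0,0],[9.9,4,8.9],1],[[0,0,0],[9.9,6,8.9],1],[[0,0,0],[9.9,6,8.9],1],[[0,0,0],[9.9,6,8.9],1]])

```text
time: 1.65
position: [0.6479, -0.0944, 0.127]
tcp_rot: [-1.569, 0.006, 0.003]
ft_force: [-0.3, -1.0, 0.1]
width: 0.0938
```

```bash
python3 - <<'E'
from h import *
st(); c,im=shot('wrist','w1.png'); print(c['position'],c['rotation'],'disc at',proj(c,[.649,-.095,.014]),'tcp ground',proj(c,[*arm.sense()['position'][:2],.014]))
E
```

```text
t 1.65 p [ 0.6479 -0.0944  0.127 ] F [-0.29 -1.03  0.09] w 0.0938 j [-0.23  0.36  1.24  0.    1.54 -0.23]
[[1.0, -0.006, 0.002], [-0.002, 0.002, 1.0], [-0.006, -1.0, 0.002]]
[ 0.65040306 -0.01387163  0.28535571] [-2.79458401e-01  4.65743249e-03  2.73955829e-04] disc at (np.float64(321.13406178306764), np.float64(243.45148833621502)) tcp ground (np.float64(320.25269746763496), np.float64(244.12452078687053))
```

View pics/w1.png

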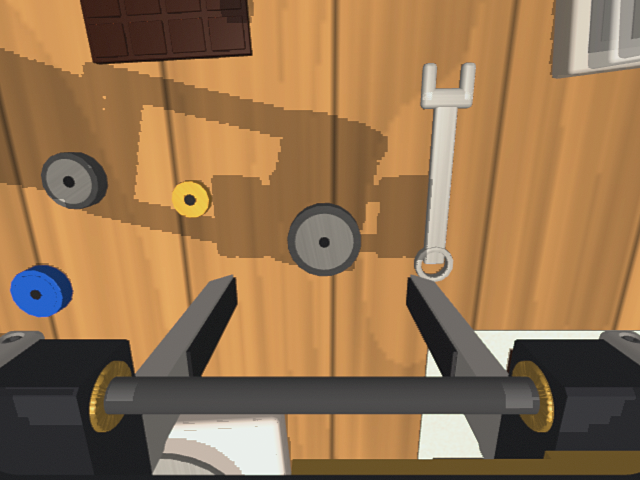

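Wrist view: large disc hole at (324,242), midway between the fingers; small disc hole (69,182); bar corner and spanner clear of the fingers.

```bash
python3 - <<'E'
from h import *
c=cal('wrist'); P=onz(c,324,242,.014); print(P,onz(c,69,182,.014)); delta([P[0],P[1],.025],0)
E
```

```text
[ 0.65214081 -0.09568185  0.014     ] [ 0.45477623 -0.04695359  0.014     ]
turn [-0.001 -0.003 -0.002] shift cm [ 0.41 10.42 -0.02]
```

Request:
jog_arm(targets=[[[0,0,0],[0.35,4,0],1],[[0,0,0],[0.35,7,0],1],[[0,0,0],[0.35,9,0],1],[[0,0,0],[0.35,10.1,0],1],[[0,0,0],[0.35,10.2,0],1]], force=20)

```text
time: 2.2
position: [0.6508, -0.0968, 0.0273]
tcp_rot: [-1.57, 0.006, -0.002]
ft_force: [0.0, 0.5, 0.5]
width: 0.0941
```

Request:
jog_arm(targets=[[[0,0,0],[0,0,0],0.5],[[0,0,0],[0,0,0],0.5],[[0,0,0],[0,0,0],0.5],[[0,0,0],[0,0,0],0.5],[[0,0,0],[0,0,0],0.5]])

```text
time: 2.7
position: [0.6502, -0.0968, 0.0281]
tcp_rot: [-1.57, 0.007, -0.001]
ft_force: [-3.4, -0.3, 4.0]
width: 0.0592
```

```bash
python3 - <<'E'
from h import *
st()
E
```

```text
t 2.7 p [ 0.6502 -0.0968  0.0281] F [-3.35 -0.31  3.97] w 0.0592 j [-0.23  0.43  1.35 -0.    1.36 -0.23]
[[1.0, -0.004, 0.005], [-0.005, 0.0, 1.0], [-0.004, -1.0, 0.0]]
```

Request:
jog_arm(targets=[[[0,0,0],[0,-3,0],0.5],[[0,0,0],[0,-7,0],0.5],[[0,0,0],[0,-11,0],0.5],[[0,0,0],[-2,-12,-3.5],0.5],[[0,0,0],[-4,-12,-7],0.5]])

```text
time: 3.2
position: [0.6119, -0.1668, 0.1513]
tcp_rot: [-1.573, 0.0, -0.003]
ft_force: [0.6, -0.5, -3.7]
width: 0.0592
```

Request:
jog_arm(targets=[[[0,0,0],[-2,0,-4],0.5],[[0,0,0],[-4,0,-8],0.5],[[0,0,0],[-6,0,-11],0.5],[[0,0,0],[-8,0,-13.5],0.5],[[0,0,0],[-9,0,-15],0.5]])

```text
time: 3.7
position: [0.5197, -0.3183, 0.1503]
tcp_rot: [-1.572, 0.003, -0.003]
ft_force: [0.2, 0.1, -3.3]
width: 0.0593
```

```bash
python3 - <<'E'
from h import *
st(); c,im=shot('wrist','w2.png'); print('plate at',proj(c,[.5145,-.3285,.062])); delta([.5145,-.3295,.12],0)
E
```

```text
t 3.7 p [ 0.5197 -0.3183  0.1503] F [ 0.15  0.08 -3.28] w 0.0593 j [-0.64  0.24  1.34 -0.    1.55 -0.64]
[[1.0, -0.0, 0.004], [-0.004, -0.001, 1.0], [-0.0, -1.0, -0.001]]
plate at (np.float64(311.96543782704777), np.float64(264.95559253656785))
turn [ 0.003 -0.006 -0.001] shift cm [-0.42  3.05 -0.93]
```

View pics/w2.png

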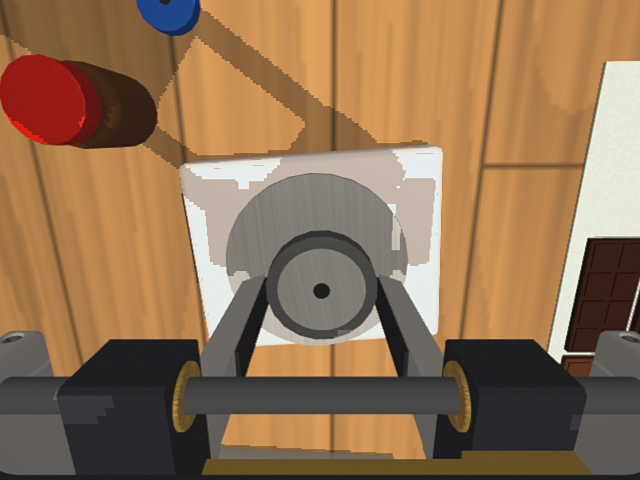

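The disc is held level, hole at (321,291); plate rim spans columns 226–407 and rows 173–345, centre about (316.5,261).

```bash
python3 - <<'E'
from h import *
c=cal('wrist');s=arm.sense();p=s['position']
im=cv2.imread('pics/w2.png')
print('disc',onz(c,321,291,p[2]-.014)-p)
L=onz(c,226,262,.062);Rr=onz(c,407,262,.062);T=onz(c,316.5,173,.062);B=onz(c,316.5,345,.062);print('plate LR',L,Rr,'T,B',T,B)
E
```

```text
disc [ 0.00162338  0.00252585 -0.014     ]
plate LR [ 0.44956354 -0.32799136  0.062     ] [ 0.58431209 -0.32854516  0.062     ] T,B [ 0.51746632 -0.26286054  0.062     ] [ 0.51637683 -0.39883681  0.062     ]
```

Request:
jog_arm(targets=[[[0,0,0],[-0.5,1,-1.4],0.5],[[0,0,0],[-0.5,2.5,-1.4],0.5],[[0,0,0],[-0.5,4,-1.4],0.5],[[0,0,0],[-0.5,5,-1.4],0.5],[[0,0,0],[-0.5,5.4,-1.4],0.5]])

```text
time: 4.25
position: [0.5131, -0.3325, 0.0935]
tcp_rot: [-1.571, 0.007, 0.0]
ft_force: [-0.3, 0.2, -2.6]
width: 0.0595
```

```bash
python3 - <<'E'
from h import *
st(); delta([.5145,-.332,.090],0)
E
```

```text
t 4.25 p [ 0.5131 -0.3325  0.0935] F [-0.31  0.24 -2.64] w 0.0595 j [-0.67  0.29  1.41 -0.    1.45 -0.66]
[[1.0, -0.005, 0.004], [-0.004, -0.0, 1.0], [-0.005, -1.0, -0.0]]
turn [ 0.    -0.004 -0.005] shift cm [0.14 0.35 0.05]
```

Request:
jog_arm(targets=[[[0,0,0],[0.15,0.1,0],0.5],[[0,0,0],[0.15,0.2,0],0.5],[[0,0,0],[0.15,0.3,0],0.5],[[0,0,0],[0.15,0.35,0],0.5],[[0,0,0],[0.15,0.35,0],0.5]])

```text
time: 4.75
position: [0.5148, -0.3327, 0.0905]
tcp_rot: [-1.572, 0.006, -0.0]
ft_force: [-0.7, -0.1, -2.2]
width: 0.0595
```

Request:
jog_arm(targets=[[[0,0,0],[0,0.05,0],0.5],[[0,0,0],[0,0.1,0],0.5],[[0,0,0],[0,0.15,0],0.5],[[0,0,0],[0,0.15,0],0.5]])

```text
time: 5.15
position: [0.515, -0.333, 0.0901]
tcp_rot: [-1.572, 0.006, -0.001]
ft_force: [-1.4, 0.7, 1.0]
width: 0.0589
```

Contact is felt (weight taken off). Release and go up.

Request:
jog_arm(targets=[[[0,0,0],[0,0,0],0.7],[[0,0,0],[0,0,0],0.9],[[0,0,0],[0,0,0],1],[[0,0,0],[0,0,0],1],[[0,0,0],[0,-3,0],1]])

```text
time: 5.65
position: [0.5126, -0.3309, 0.115]
tcp_rot: [-1.566, 0.012, 0.006]
ft_force: [-0.3, -0.1, -0.9]
width: 0.093
```

Request:
jog_arm(targets=[[[0,0,0],[0,-3,0],1],[[0,0,0],[0,-5,2],1],[[0,0,0],[0,-5,4],1],[[0,0,0],[0,-5,4],1],[[0,0,0],[0,-5,4],1]])

```text
time: 6.15
position: [0.5127, -0.2903, 0.1635]
tcp_rot: [-1.565, 0.013, 0.008]
ft_force: [-0.1, 0.5, 0.3]
width: 0.094
```

```bash
python3 - <<'E'
from h import *
st(); c,im=shot('wrist','w3.png'); print(proj(c,[.516,-.330,.076]))
delta([.454,-.046,.12],0)
E
```

```text
t 6.15 p [ 0.5127 -0.2903  0.1635] F [-0.08  0.48  0.25] w 0.094 j [-0.61  0.21  1.36 -0.    1.59 -0.61]
[[1.0, -0.014, 0.003], [-0.003, 0.006, 1.0], [-0.014, -1.0, 0.006]]
(np.float64(324.8324937860355), np.float64(302.33899542769655))
turn [-0.006 -0.004 -0.014] shift cm [-5.89  4.56 24.43]
```

View pics/w3.png

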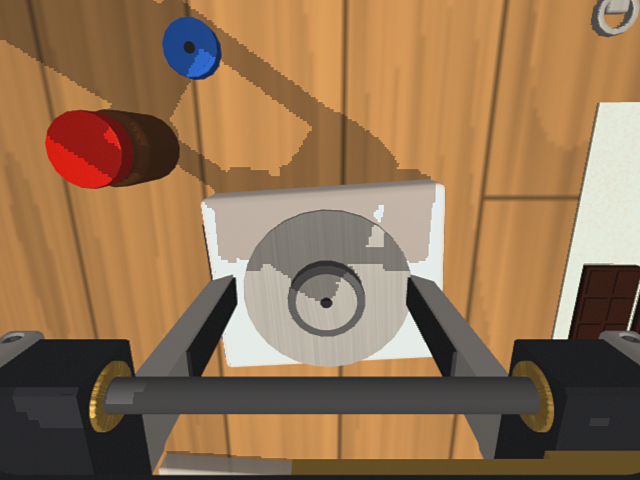

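```bash
python3 - <<'E'
from h import *
c=cal('wrist'); print('disc',onz(c,326,302,.076)); L=onz(c,244,288,.062);r=onz(c,411,288,.062);T=onz(c,327,210,.062);B=onz(c,327,366,.062);print('plate',(L+r)/2,(T+B)/2)
E
```

```text
disc [ 0.5167144  -0.32997341  0.076     ]
plate [ 0.51767283 -0.32450044  0.062     ] [ 0.51751074 -0.32891247  0.062     ]
```

Request:
jog_arm(targets=[[[-0.006,-0.004,-0.014],[-1.2,0,5],0.8],[[-0.006,-0.004,-0.014],[-2.4,0,10],0.8],[[-0.006,-0.004,-0.014],[-3.6,1,15],0.8],[[-0.006,-0.004,-0.014],[-4.8,2,20],0.8],[[-0.006,-0.004,-0.014],[-5.9,3,24.4],0.8]])

```text
time: 6.7
position: [0.4541, -0.0496, 0.1351]
tcp_rot: [-1.57, 0.002, 0.0]
ft_force: [1.9, -0.0, -0.1]
width: 0.0749
```

Request:
jog_arm(targets=[[[0,0,0],[0,1,0],0.8],[[0,0,0],[0,1,0],0.8]])

```text
time: 6.9
position: [0.4524, -0.049, 0.1224]
tcp_rot: [-1.57, 0.004, 0.006]
ft_force: [-0.5, 0.3, -0.8]
width: 0.0754
```

```bash
python3 - <<'E'
from h import *
st(); c,im=shot('wrist','w4.png'); u,v=map(int,proj(c,[.4545,-.0465,.014])); print(u,v)
m=(cv2.cvtColor(im,cv2.COLOR_BGR2HSV)[...,1]<60).astype(np.uint8); w=np.zeros_like(m); w[v-45:v+45,u-45:u+45]=m[v-45:v+45,u-45:u+45]
cs,_=cv2.findContours(w,cv2.RETR_EXTERNAL,cv2.CHAIN_APPROX_NONE); e=cv2.fitEllipse(max(cs,key=cv2.contourArea)); print(e,onz(c,*e[0],.012))
g=im[v-12:v+18,u-15:u+16].min(2); k=np.argwhere(g<40); print('hole', (k.mean(0)+[v-12,u-15])[::-1] if len(k) else None, len(k))
delta([.4545,-.0465,.026],0)
E
```

```text
t 6.9 p [ 0.4524 -0.049   0.1224] F [-0.49  0.31 -0.75] w 0.0754 j [-0.23 -0.08  1.74 -0.    1.48 -0.23]
[[1.0, -0.006, -0.001], [0.001, 0.001, 1.0], [-0.006, -1.0, 0.001]]
322 241
((323.49346923828125, 237.4544677734375), (53.26737976074219, 54.097991943359375), 170.61146545410156) [ 0.45535573 -0.04398692  0.012     ]
hole [323.56060606 239.78787879] 66
turn [-0.    -0.001 -0.004] shift cm [0.15 9.75 0.36]
```

Request:
jog_arm(targets=[[[0,0,0],[0.1,4,0.25],0.8],[[0,0,0],[0.1,7,0.25],0.8],[[0,0,0],[0.1,9,0.25],0.8],[[0,0,0],[0.1,9.5,0.25],0.8],[[0,0,0],[0.1,9.6,0.25],0.8]])

```text
time: 7.45
position: [0.4543, -0.049, 0.0272]
tcp_rot: [-1.571, 0.007, 0.002]
ft_force: [-0.3, 0.6, 0.9]
width: 0.0753
```

Request:
jog_arm(targets=[[[0,0,0],[0,0,0],0.35],[[0,0,0],[0,0,0],0.35],[[0,0,0],[0,0,0],0.35],[[0,0,0],[0,0,0],0.35],[[0,0,0],[0,0,0],0.35]])

```text
time: 7.95
position: [0.4544, -0.0491, 0.0279]
tcp_rot: [-1.571, 0.006, 0.001]
ft_force: [-0.6, -0.5, 2.5]
width: 0.0433
```

Request:
jog_arm(targets=[[[0,0,0],[0,-3,0],0.35],[[0,0,0],[0,-7,0],0.35],[[0,0,0],[0,-11,0],0.35],[[0,0,0],[1,-15,-3],0.35],[[0,0,0],[2,-15,-8],0.35]])

```text
time: 8.45
position: [0.4782, -0.1273, 0.185]
tcp_rot: [-1.575, -0.008, -0.005]
ft_force: [1.8, -0.0, -1.7]
width: 0.0432
```

```bash
python3 - <<'E'
from h import *
st(); delta([.515,-.332,.16],0)
E
```

```text
t 8.45 p [ 0.4782 -0.1273  0.185 ] F [ 1.78 -0.05 -1.68] w 0.0432 j [-0.37 -0.03  1.58 -0.    1.59 -0.38]
[[1.0, 0.008, -0.002], [0.002, -0.004, 1.0], [0.008, -1.0, -0.004]]
turn [0.004 0.002 0.008] shift cm [  3.61   2.6  -20.47]
```

Request:
jog_arm(targets=[[[0,0,0.008],[1,1,-5],0.35],[[0,0,0.008],[2,1,-10],0.35],[[0,0,0.008],[3,1.5,-15],0.35],[[0,0,0.008],[3.6,2,-20],0.35],[[0,0,0.008],[3.6,2.6,-20.5],0.35]])

```text
time: 8.95
position: [0.5144, -0.3373, 0.1585]
tcp_rot: [-1.576, 0.003, -0.001]
ft_force: [1.1, -0.0, -1.4]
width: 0.0435
```

Request:
jog_arm(targets=[[[0,0,0],[0,0,0],0.35]])

```text
time: 9.05
position: [0.5135, -0.338, 0.1561]
tcp_rot: [-1.574, 0.007, -0.001]
ft_force: [-0.2, -0.1, -1.8]
width: 0.0431
```

```bash
python3 - <<'E'
from h import *
st(); c,im=shot('wrist','w5.png'); p=arm.sense()['position']; z=p[2]-.0275+.014; u,v=map(int,proj(c,[p[0]+.001,p[1]+.002,z])); print('disc z',z,u,v)
g=im[v-18:v+18,u-18:u+19].max(2); k=np.argwhere(g<50); h=(k.mean(0)+[v-18,u-18])[::-1]; print(len(k),h, onz(c,*h,z)-p)
delta([.515,-.332,.11],0)
E
```

```text
t 9.05 p [ 0.5135 -0.338   0.1561] F [-0.19 -0.15 -1.78] w 0.0431 j [-0.67  0.26  1.32 -0.    1.57 -0.67]
[[1.0, -0.004, 0.005], [-0.005, -0.003, 1.0], [-0.004, -1.0, -0.003]]
disc z 0.14305688785125462 320 291
179 [321.10055866 289.31284916] [ 0.00158837  0.0035067  -0.0135    ]
turn [ 0.004 -0.004 -0.004] shift cm [0.16 4.65 0.58]
```

View pics/w5.png

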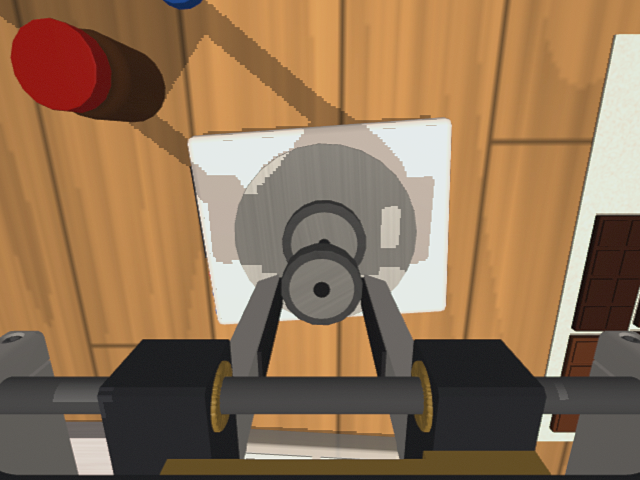

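Wrist view: small disc held, hole (321,290); large disc on the plate behind, hole about (324,243).

Request:
jog_arm(targets=[[[0,0,0],[0.15,1.5,0.45],0.35],[[0,0,0],[0.15,3,0.45],0.35],[[0,0,0],[0.15,4,0.45],0.35],[[0,0,0],[0.15,4.6,0.45],0.35],[[0,0,0],[0.15,4.8,0.45],0.35]])

```text
time: 9.6
position: [0.5145, -0.3323, 0.1072]
tcp_rot: [-1.573, 0.007, 0.002]
ft_force: [-0.1, -1.0, -1.3]
width: 0.0433
```

```bash
python3 - <<'E'
from h import *
st(); delta([.515,-.3335,.104],0)
E
```

```text
t 9.6 p [ 0.5145 -0.3323  0.1072] F [-0.13 -0.96 -1.27] w 0.0433 j [-0.66  0.28  1.39 -0.01  1.48 -0.66]
[[1.0, -0.005, 0.003], [-0.003, -0.002, 1.0], [-0.005, -1.0, -0.002]]
turn [ 0.002 -0.003 -0.005] shift cm [ 0.05  0.32 -0.12]
```

Request:
jog_arm(targets=[[[0,0,0],[0.05,0.1,-0.1],0.35],[[0,0,0],[0.05,0.2,-0.1],0.35],[[0,0,0],[0.05,0.25,-0.1],0.35],[[0,0,0],[0.05,0.3,-0.1],0.35],[[0,0,0],[0.05,0.3,-0.1],0.35]])

```text
time: 10.1
position: [0.5151, -0.3334, 0.1045]
tcp_rot: [-1.573, 0.006, 0.001]
ft_force: [-0.0, -0.1, -1.6]
width: 0.0433
```

Request:
jog_arm(targets=[[[0,0,0],[0,0.05,0],0.35],[[0,0,0],[0,0.1,0],0.35],[[0,0,0],[0,0.1,0],0.35]])

```text
time: 10.4
position: [0.5152, -0.3336, 0.104]
tcp_rot: [-1.574, 0.006, 0.001]
ft_force: [-0.4, 0.0, 0.5]
width: 0.0431
```

Request:
jog_arm(targets=[[[0,0,0],[0,0,0],0.6],[[0,0,0],[0,0,0],0.8],[[0,0,0],[0,0,0],0.8],[[0,0,0],[0,0,0],0.8],[[0,0,0],[0,-3,0],0.8]])

```text
time: 10.9
position: [0.5129, -0.3317, 0.129]
tcp_rot: [-1.567, 0.013, 0.007]
ft_force: [0.5, -0.0, -0.2]
width: 0.0745
```

Request:
jog_arm(targets=[[[0,0,0],[0,-4,0],0.8],[[0,0,0],[0,-7,2],0.8],[[0,0,0],[0,-9,4],0.8],[[0,0,0],[0,-9,4],0.8],[[0,0,0],[0,-9,4],0.8]])

```text
time: 11.4
position: [0.5142, -0.2922, 0.2189]
tcp_rot: [-1.568, 0.012, 0.008]
ft_force: [0.1, -0.3, -0.9]
width: 0.0752
```

```bash
python3 - <<'E'
from h import *
st(); c,im=shot('wrist','w6.png'); print('want px',proj(c,[.516,-.330,.090]),'want base edge', proj(c,[.516,-.330+.03,.076]))
u,v=map(int,proj(c,[.516,-.330,.090])); cv2.imwrite('pics/c6.png',cv2.resize(im[v-90:v+90,u-120:u+120],None,fx=2.5,fy=2.5)); print(u-120,v-90)
E
```

```text
t 11.4 p [ 0.5142 -0.2922  0.2189] F [ 0.09 -0.28 -0.92] w 0.0752 j [-0.61  0.19  1.27 -0.01  1.69 -0.61]
[[1.0, -0.012, 0.003], [-0.003, 0.002, 1.0], [-0.012, -1.0, 0.002]]
want px (np.float64(323.1199820231583), np.float64(278.9788420336885)) want base edge (np.float64(323.2263745293755), np.float64(241.73203711921656))
203 188
```

View pics/c6.png

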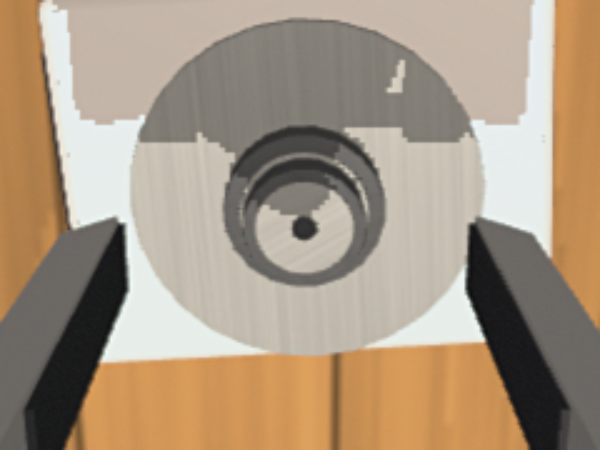

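The small disc sits concentric on the large one, hole (324.6,279.2) against the expected (323.1,279.0): within 1 mm. On to the crank.

Request:
jog_arm(targets=[[[0,0,-0.012],[1,-3,4],1],[[0,0,-0.012],[2,-6,8],1],[[0,0,-0.012],[3,-9,12],1],[[0,0,-0.012],[4,-11,16.5],1],[[0,0,-0.012],[5,-11,21],1]])

```text
time: 11.95
position: [0.5671, -0.0828, 0.3291]
tcp_rot: [-1.568, 0.004, -0.005]
ft_force: [-0.2, -0.5, 0.3]
width: 0.0936
```

Request:
jog_arm(targets=[[[0,0,0],[1,0,4.5],1],[[0,0,0],[2,0,9],1],[[0,0,0],[2.4,0,13.5],1],[[0,0,0],[2.4,0,17.5],1],[[0,0,0],[2.4,0,18],1]])

```text
time: 12.45
position: [0.592, 0.1005, 0.3264]
tcp_rot: [-1.567, 0.004, 0.003]
ft_force: [-0.6, -0.2, -0.1]
width: 0.0942
```

```bash
python3 - <<'E'
from h import *
st(); c,im=shot('wrist','w7.png'); print('handle mid px',proj(c,[.588,.102,.242]),'ends',proj(c,[.588,.052,.242]),proj(c,[.588,.152,.242])); delta([.588,.095,.245],0)
E
```

```text
t 12.45 p [0.592  0.1005 0.3264] F [-0.6  -0.24 -0.06] w 0.0942 j [0.07 0.21 1.04 0.   1.9  0.07]
[[1.0, -0.005, 0.001], [-0.001, 0.003, 1.0], [-0.005, -1.0, 0.003]]
handle mid px (np.float64(313.83601843117907), np.float64(252.24856820151928)) ends (np.float64(314.1844338128486), np.float64(314.4554183460343)) (np.float64(313.44804435043056), np.float64(182.9788207368005))
turn [-0.002 -0.002 -0.004] shift cm [-0.37  8.17 -0.43]
```

View pics/w7.png

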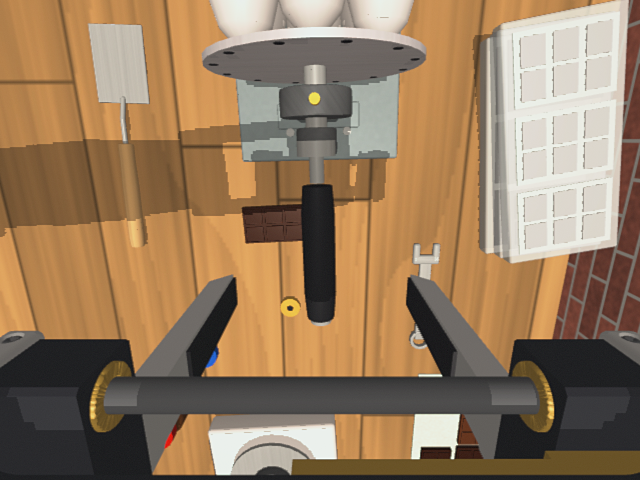

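Wrist view: handle columns 303–335, rows 185–323, as predicted, centred between the fingers; the bar lies below.

Request:
jog_arm(targets=[[[0,0,0],[-0.2,3,-0.4],1],[[0,0,0],[-0.2,6,-0.4],1],[[0,0,0],[-0.2,7.6,-0.4],1],[[0,0,0],[-0.2,8.1,-0.4],1],[[0,0,0],[-0.2,8.1,-0.4],1]], force=30)

```text
time: 13.0
position: [0.5894, 0.0936, 0.2439]
tcp_rot: [-1.569, 0.009, 0.002]
ft_force: [-0.1, -0.4, -0.3]
width: 0.0939
```

Request:
jog_arm(targets=[[[0,0,0],[0,0,0],0.1],[[0,0,0],[0,0,0],0.1],[[0,0,0],[0,0,0],0.1],[[0,0,0],[0,0,0],0.1],[[0,0,0],[0,0,0],0.1]])

```text
time: 13.5
position: [0.5896, 0.0938, 0.2445]
tcp_rot: [-1.569, 0.009, 0.002]
ft_force: [-0.2, -0.5, 0.8]
width: 0.0575
```

Request:
jog_arm(targets=[[[0,0,0],[0,0,0],0.1],[[0,0,0],[0,0,0],0.1],[[0,0,0],[0,0,0],0.1]])

```text
time: 13.8
position: [0.5896, 0.0938, 0.2444]
tcp_rot: [-1.569, 0.008, 0.002]
ft_force: [-0.8, 0.1, 0.2]
width: 0.0333
```

```bash
python3 - <<'E'
from h import *
s=st(); print(s['torque'])
E
```

```text
t 13.8 p [0.5896 0.0938 0.2444] F [-0.79  0.06  0.21] w 0.0333 j [0.06 0.19 1.22 0.   1.74 0.07]
[[1.0, -0.007, 0.004], [-0.004, 0.002, 1.0], [-0.007, -1.0, 0.002]]
[ 0.01126419 -0.06112435  0.0063662 ]
```

Request:
jog_arm(targets=[[[0,0,0],[0,0,0],0.1],[[0,0,0],[0,0,0],0.1],[[0,0,0],[0,0,0],0.1],[[0,0,0],[0,0,0],0.1]])

```text
time: 14.2
position: [0.5898, 0.0938, 0.2444]
tcp_rot: [-1.569, 0.008, 0.001]
ft_force: [1.4, -1.1, -0.4]
width: 0.0234
```

Request:
jog_arm(targets=[[[0,0,0],[0.5,0,0],0.1],[[0,0,0],[1.0,0.1,0],0.1],[[0,0,0],[1.5,0.2,0],0.1]])

```text
time: 14.5
position: [0.605, 0.0942, 0.2425]
tcp_rot: [-1.568, 0.008, 0.002]
ft_force: [-1.6, 1.7, 0.3]
width: 0.023
```

Gripped (23 mm), and it turns easily. Plan the circle.

```bash
cat >> h.py <<'E'
C=np.array([.5865,.1785])
def plan(n=2,step=.15,rows=5,C=C,lag=0.):
    s=arm.sense(); p=s['position']; a=np.arctan2(p[0]-C[0],p[2]-C[1]); r=np.hypot(p[0]-C[0],p[2]-C[1])
    F=s['ft_force']; print('t',round(s['time'],2),'p',p.round(4),'th',a.round(3),'r',r.round(4),'Ft',(F[0]*np.cos(a)-F[2]*np.sin(a)).round(2),'Fr',(F[0]*np.sin(a)+F[2]*np.cos(a)).round(2))
    M=R.from_rotvec(s['tcp_rot']); G=R.from_matrix([[1,0,0],[0,0,1],[0,-1,0]]); w=(M.inv()*G).as_rotvec()
    print('turn',w.round(3),'dz',round((.094-p[1])*100,2))
    for k in range(n):
        a0=a+k*rows*step; P0=C+.065*np.array([np.sin(a0),np.cos(a0)]) if k else p[[0,2]]
        q=[]
        for i in range(1,rows+1):
            b=a0+i*step; d=(C+.065*np.array([np.sin(b),np.cos(b)])-P0)*100; q.append([[0,0,0],[round(d[0],2),round(-d[1],2),0],.1])
        print(q,'-> th',round(b,2))
E
python3 -c "
from h import *
plan(2)"
```

```text
t 14.5 p [0.605  0.0942 0.2425] th 0.281 r 0.0666 Ft -1.65 Fr -0.14
turn [-0.003 -0.004 -0.006] dz -0.02
[[[0, 0, 0], [np.float64(0.87), np.float64(0.49), 0], 0.1], [[0, 0, 0], [np.float64(1.72), np.float64(0.97), 0], 0.1], [[0, 0, 0], [np.float64(2.49), np.float64(1.56), 0], 0.1], [[0, 0, 0], [np.float64(3.17), np.float64(2.26), 0], 0.1], [[0, 0, 0], [np.float64(3.73), np.float64(3.06), 0], 0.1]] -> th 1.03
[[[0, 0, 0], [np.float64(0.44), np.float64(0.87), 0], 0.1], [[0, 0, 0], [np.float64(0.74), np.float64(1.8), 0], 0.1], [[0, 0, 0], [np.float64(0.9), np.float64(2.76), 0], 0.1], [[0, 0, 0], [np.float64(0.91), np.float64(3.73), 0], 0.1], [[0, 0, 0], [np.float64(0.78), np.float64(4.7), 0], 0.1]] -> th 1.78
```

```bash
sed -i 's/^C=.*/C=np.array([.5865,.180])/; s/round(d\[0\],2)/float(round(d[0],2))/; s/round(-d\[1\],2)/float(round(-d[1],2))/' h.py; python3 -c "
from h import *
plan(3,rows=4)"
```

```text
t 14.5 p [0.605  0.0942 0.2425] th 0.288 r 0.0652 Ft -1.65 Fr -0.15
turn [-0.003 -0.004 -0.006] dz -0.02
[[[0, 0, 0], [0.91, 0.36, 0], 0.1], [[0, 0, 0], [1.75, 0.84, 0], 0.1], [[0, 0, 0], [2.52, 1.44, 0], 0.1], [[0, 0, 0], [3.19, 2.15, 0], 0.1]] -> th 0.89
[[[0, 0, 0], [0.56, 0.8, 0], 0.1], [[0, 0, 0], [0.99, 1.67, 0], 0.1], [[0, 0, 0], [1.28, 2.6, 0], 0.1], [[0, 0, 0], [1.44, 3.56, 0], 0.1]] -> th 1.49
[[[0, 0, 0], [0.01, 0.97, 0], 0.1], [[0, 0, 0], [-0.13, 1.94, 0], 0.1], [[0, 0, 0], [-0.41, 2.87, 0], 0.1], [[0, 0, 0], [-0.83, 3.75, 0], 0.1]] -> th 2.09
```

Request:
jog_arm(targets=[[[0,0,-0.006],[0.9,0.35,0],0.1],[[0,0,-0.006],[1.75,0.85,0],0.1],[[0,0,-0.006],[2.5,1.45,0],0.1],[[0,0,-0.006],[3.2,2.15,0],0.1]])

```text
time: 14.9
position: [0.6387, 0.0949, 0.2215]
tcp_rot: [-1.567, -0.0, -0.005]
ft_force: [-0.0, 3.9, 4.9]
width: 0.0232
```

Request:
jog_arm(targets=[[[0,0,0],[0.55,0.8,0],0.1],[[0,0,0],[1.0,1.65,0],0.1],[[0,0,0],[1.3,2.6,0],0.1],[[0,0,0],[1.45,3.55,0],0.1]])

```text
time: 15.3
position: [0.6539, 0.0953, 0.1854]
tcp_rot: [-1.566, -0.001, -0.006]
ft_force: [-0.5, 3.4, 5.5]
width: 0.0232
```

```bash
python3 -c "
from h import *
plan(3,rows=4)"
```

```text
t 15.3 p [0.6539 0.0953 0.1854] th 1.491 r 0.0676 Ft -5.51 Fr -0.04
turn [-0.005 -0.003  0.005] dz -0.13
[[[0, 0, 0], [-0.25, 0.99, 0], 0.1], [[0, 0, 0], [-0.39, 1.96, 0], 0.1], [[0, 0, 0], [-0.68, 2.89, 0], 0.1], [[0, 0, 0], [-1.1, 3.77, 0], 0.1]] -> th 2.09
[[[0, 0, 0], [-0.55, 0.81, 0], 0.1], [[0, 0, 0], [-1.21, 1.52, 0], 0.1], [[0, 0, 0], [-1.97, 2.13, 0], 0.1], [[0, 0, 0], [-2.81, 2.62, 0], 0.1]] -> th 2.69
[[[0, 0, 0], [-0.91, 0.36, 0], 0.1], [[0, 0, 0], [-1.86, 0.57, 0], 0.1], [[0, 0, 0], [-2.83, 0.65, 0], 0.1], [[0, 0, 0], [-3.8, 0.58, 0], 0.1]] -> th 3.29
```

```bash
sed -i 's/^C=.*/C=np.array([.589,.1797])/' h.py; python3 -c "
from h import *
plan(3,rows=4)"
```

```text
t 15.3 p [0.6539 0.0953 0.1854] th 1.484 r 0.0651 Ft -5.51 Fr 0.0
turn [-0.005 -0.003  0.005] dz -0.13
[[[0, 0, 0], [0.0, 0.97, 0], 0.1], [[0, 0, 0], [-0.13, 1.94, 0], 0.1], [[0, 0, 0], [-0.41, 2.87, 0], 0.1], [[0, 0, 0], [-0.82, 3.76, 0], 0.1]] -> th 2.08
[[[0, 0, 0], [-0.54, 0.81, 0], 0.1], [[0, 0, 0], [-1.2, 1.53, 0], 0.1], [[0, 0, 0], [-1.95, 2.15, 0], 0.1], [[0, 0, 0], [-2.79, 2.64, 0], 0.1]] -> th 2.68
[[[0, 0, 0], [-0.9, 0.36, 0], 0.1], [[0, 0, 0], [-1.85, 0.59, 0], 0.1], [[0, 0, 0], [-2.82, 0.67, 0], 0.1], [[0, 0, 0], [-3.79, 0.6, 0], 0.1]] -> th 3.28
```

Request:
jog_arm(targets=[[[0,0,0],[0,0.95,0],0.1],[[0,0,0],[-0.15,1.95,0],0.1],[[0,0,0],[-0.4,2.85,0],0.1],[[0,0,0],[-0.8,3.75,0],0.1]])

```text
time: 15.7
position: [0.6463, 0.0952, 0.1483]
tcp_rot: [-1.567, -0.002, -0.007]
ft_force: [-2.8, 1.2, 8.6]
width: 0.0229
```

Request:
jog_arm(targets=[[[0,0,0],[-0.55,0.8,0],0.1],[[0,0,0],[-1.2,1.55,0],0.1],[[0,0,0],[-1.95,2.15,0],0.1],[[0,0,0],[-2.8,2.65,0],0.1]])

```text
time: 16.1
position: [0.6217, 0.0946, 0.1232]
tcp_rot: [-1.568, -0.01, -0.016]
ft_force: [6.5, 1.0, 6.3]
width: 0.0235
```

```bash
python3 -c "
from h import *
plan(3,rows=4)"
```

```text
t 16.1 p [0.6217 0.0946 0.1232] th 2.617 r 0.0653 Ft -8.84 Fr -2.2
turn [-0.003 -0.004  0.016] dz -0.06
[[[0, 0, 0], [-0.89, 0.4, 0], 0.1], [[0, 0, 0], [-1.82, 0.68, 0], 0.1], [[0, 0, 0], [-2.79, 0.83, 0], 0.1], [[0, 0, 0], [-3.76, 0.83, 0], 0.1]] -> th 3.22
[[[0, 0, 0], [-0.96, -0.15, 0], 0.1], [[0, 0, 0], [-1.89, -0.43, 0], 0.1], [[0, 0, 0], [-2.77, -0.86, 0], 0.1], [[0, 0, 0], [-3.57, -1.41, 0], 0.1]] -> th 3.82
[[[0, 0, 0], [-0.71, -0.66, 0], 0.1], [[0, 0, 0], [-1.32, -1.43, 0], 0.1], [[0, 0, 0], [-1.8, -2.27, 0], 0.1], [[0, 0, 0], [-2.16, -3.18, 0], 0.1]] -> th 4.42
```

Request:
jog_arm(targets=[[[0,0,0.016],[-0.9,0.4,0],0.1],[[0,0,0.016],[-1.8,0.7,0],0.1],[[0,0,0.016],[-2.8,0.85,0],0.1],[[0,0,0.016],[-3.75,0.85,0],0.1]])

```text
time: 16.5
position: [0.5879, 0.0938, 0.1144]
tcp_rot: [-1.569, -0.005, -0.012]
ft_force: [9.4, 1.3, 2.2]
width: 0.023
```

Request:
jog_arm(targets=[[[0,0,0],[-0.95,-0.15,0],0.1],[[0,0,0],[-1.9,-0.45,0],0.1],[[0,0,0],[-2.75,-0.85,0],0.1],[[0,0,0],[-3.55,-1.4,0],0.1]])

```text
time: 16.9
position: [0.553, 0.0929, 0.1254]
tcp_rot: [-1.571, -0.006, -0.014]
ft_force: [7.2, 1.2, -5.2]
width: 0.023
```

```bash
python3 -c "
from h import *
plan(3,rows=4)"
```

```text
t 16.9 p [0.553  0.0929 0.1254] th -2.556 r 0.0651 Ft -8.85 Fr 0.37
turn [-0.    -0.005  0.013] dz 0.11
[[[0, 0, 0], [-0.76, -0.61, 0], 0.1], [[0, 0, 0], [-1.43, -1.31, 0], 0.1], [[0, 0, 0], [-1.99, -2.11, 0], 0.1], [[0, 0, 0], [-2.43, -2.98, 0], 0.1]] -> th -1.96
[[[0, 0, 0], [-0.3, -0.93, 0], 0.1], [[0, 0, 0], [-0.45, -1.89, 0], 0.1], [[0, 0, 0], [-0.46, -2.86, 0], 0.1], [[0, 0, 0], [-0.33, -3.83, 0], 0.1]] -> th -1.36
[[[0, 0, 0], [0.28, -0.93, 0], 0.1], [[0, 0, 0], [0.69, -1.82, 0], 0.1], [[0, 0, 0], [1.23, -2.62, 0], 0.1], [[0, 0, 0], [1.89, -3.34, 0], 0.1]] -> th -0.76
```

Request:
jog_arm(targets=[[[0,0,0.013],[-0.75,-0.6,0],0.1],[[0,0,0.013],[-1.45,-1.3,0],0.1],[[0,0,0.013],[-2.0,-2.1,0],0.1],[[0,0,0.013],[-2.45,-3.0,0],0.1]])

```text
time: 17.3
position: [0.5296, 0.0923, 0.1532]
tcp_rot: [-1.572, 0.002, -0.007]
ft_force: [8.4, 1.7, -4.7]
width: 0.0233
```

Request:
jog_arm(targets=[[[0,0,0],[-0.3,-0.95,0],0.1],[[0,0,0],[-0.45,-1.9,0],0.1],[[0,0,0],[-0.45,-2.85,0],0.1],[[0,0,0],[-0.35,-3.85,0],0.1]])

```text
time: 17.7
position: [0.5249, 0.0922, 0.1892]
tcp_rot: [-1.572, 0.006, -0.003]
ft_force: [2.1, 2.7, -6.5]
width: 0.0233
```

```bash
python3 -c "
from h import *
plan(3,rows=4)"
```

```text
t 17.7 p [0.5249 0.0922 0.1892] th -1.424 r 0.0648 Ft -6.15 Fr -3.05
turn [ 0.001 -0.006 -0.002] dz 0.18
[[[0, 0, 0], [0.2, -0.95, 0], 0.1], [[0, 0, 0], [0.55, -1.86, 0], 0.1], [[0, 0, 0], [1.03, -2.71, 0], 0.1], [[0, 0, 0], [1.64, -3.47, 0], 0.1]] -> th -0.82
[[[0, 0, 0], [0.71, -0.66, 0], 0.1], [[0, 0, 0], [1.52, -1.21, 0], 0.1], [[0, 0, 0], [2.4, -1.64, 0], 0.1], [[0, 0, 0], [3.33, -1.92, 0], 0.1]] -> th -0.22
[[[0, 0, 0], [0.96, -0.14, 0], 0.1], [[0, 0, 0], [1.94, -0.14, 0], 0.1], [[0, 0, 0], [2.9, 0.0, 0], 0.1], [[0, 0, 0], [3.83, 0.29, 0], 0.1]] -> th 0.38
```

Request:
jog_arm(targets=[[[0,0,0],[0.2,-0.95,0],0.1],[[0,0,0],[0.55,-1.85,0],0.1],[[0,0,0],[1.0,-2.7,0],0.1],[[0,0,0],[1.6,-3.45,0],0.1]])

```text
time: 18.1
position: [0.5417, 0.0926, 0.224]
tcp_rot: [-1.571, 0.005, -0.004]
ft_force: [4.9, 3.8, -8.8]
width: 0.0234
```

Request:
jog_arm(targets=[[[0,0,0],[0.7,-0.65,0],0.1],[[0,0,0],[1.5,-1.2,0],0.1],[[0,0,0],[2.4,-1.65,0],0.1],[[0,0,0],[3.3,-1.9,0],0.1]])

```text
time: 18.5
position: [0.5743, 0.0933, 0.2428]
tcp_rot: [-1.57, 0.007, -0.0]
ft_force: [-1.2, 7.0, -6.8]
width: 0.0229
```

```bash
python3 -c "
from h import *
plan(3,rows=4)"
```

```text
t 18.5 p [0.5743 0.0933 0.2428] th -0.228 r 0.0648 Ft -2.66 Fr -6.33
turn [-0.001 -0.004 -0.004] dz 0.07
[[[0, 0, 0], [0.96, -0.17, 0], 0.1], [[0, 0, 0], [1.93, -0.17, 0], 0.1], [[0, 0, 0], [2.9, -0.03, 0], 0.1], [[0, 0, 0], [3.83, 0.25, 0], 0.1]] -> th 0.37
[[[0, 0, 0], [0.88, 0.42, 0], 0.1], [[0, 0, 0], [1.68, 0.97, 0], 0.1], [[0, 0, 0], [2.4, 1.63, 0], 0.1], [[0, 0, 0], [3.01, 2.39, 0], 0.1]] -> th 0.97
[[[0, 0, 0], [0.49, 0.84, 0], 0.1], [[0, 0, 0], [0.84, 1.75, 0], 0.1], [[0, 0, 0], [1.06, 2.7, 0], 0.1], [[0, 0, 0], [1.13, 3.67, 0], 0.1]] -> th 1.57
```

```bash
python3 - <<'E'
import numpy as np
d=np.array([[.25,1.65],[.872,3.8],[1.484,5.5],[2.08,6.1],[2.617,8.84],[3.16,9.4],[3.73,8.85],[4.29,7.7],[4.86,6.15],[5.464,3.1],[6.055,2.66]])
t=d[:,0];A=np.c_[np.ones(len(t)),np.cos(t),np.sin(t)];x,res,_,_=np.linalg.lstsq(A,d[:,1],rcond=None)
print(x,'amp',np.hypot(*x[1:]),'phi',np.arctan2(x[2],x[1]),(A@x-d[:,1]).round(2))
print('cov phi',np.sqrt(res/(len(t)-3)/(len(t)/2))/np.hypot(*x[1:]))
E
```

```text
[ 5.76406711 -3.52694414 -0.44992231] amp 3.555525986033569 phi -3.014710779684691 [ 0.59 -0.65 -0.49  0.99 -0.25 -0.1   0.1  -0.08 -0.46  0.58 -0.23]
cov phi [0.06940109]
```

Forward fit: drag 5.8 N, load 3.6 N, heavy side down at rotor ≈ 1.70. I'll crank backwards to the same place (−4.58) to cancel any lag.

```bash
python3 -c "
from h import *
plan(3,step=-.15,rows=4)"
```

```text
t 18.5 p [0.5743 0.0933 0.2428] th -0.228 r 0.0648 Ft -2.66 Fr -6.33
turn [-0.001 -0.004 -0.004] dz 0.07
[[[0, 0, 0], [-0.93, 0.27, 0], 0.1], [[0, 0, 0], [-1.81, 0.7, 0], 0.1], [[0, 0, 0], [-2.61, 1.25, 0], 0.1], [[0, 0, 0], [-3.32, 1.91, 0], 0.1]] -> th -0.83
[[[0, 0, 0], [-0.6, 0.76, 0], 0.1], [[0, 0, 0], [-1.08, 1.61, 0], 0.1], [[0, 0, 0], [-1.43, 2.52, 0], 0.1], [[0, 0, 0], [-1.65, 3.47, 0], 0.1]] -> th -1.43
[[[0, 0, 0], [-0.07, 0.97, 0], 0.1], [[0, 0, 0], [0.01, 1.94, 0], 0.1], [[0, 0, 0], [0.24, 2.89, 0], 0.1], [[0, 0, 0], [0.6, 3.79, 0], 0.1]] -> th -2.03
```

Request:
jog_arm(targets=[[[0,0,0],[-0.95,0.25,0],0.1],[[0,0,0],[-1.8,0.7,0],0.1],[[0,0,0],[-2.6,1.25,0],0.1],[[0,0,0],[-3.3,1.9,0],0.1]])

```text
time: 18.9
position: [0.5459, 0.0927, 0.2281]
tcp_rot: [-1.571, -0.004, -0.012]
ft_force: [9.1, 1.3, 1.4]
width: 0.023
```

Request:
jog_arm(targets=[[[0,0,0],[-0.6,0.75,0],0.1],[[0,0,0],[-1.1,1.6,0],0.1],[[0,0,0],[-1.45,2.5,0],0.1],[[0,0,0],[-1.65,3.45,0],0.1]])

```text
time: 19.3
position: [0.5275, 0.0922, 0.1992]
tcp_rot: [-1.572, -0.002, -0.011]
ft_force: [-14.8, 1.4, 11.5]
width: 0.0231
```

```bash
python3 -c "
from h import *
plan(2,step=-.15,rows=4)"
```

```text
t 19.3 p [0.5275 0.0922 0.1992] th -1.264 r 0.0645 Ft 6.47 Fr 17.56
turn [ 0.001 -0.005  0.008] dz 0.18
[[[0, 0, 0], [-0.27, 0.93, 0], 0.1], [[0, 0, 0], [-0.35, 1.9, 0], 0.1], [[0, 0, 0], [-0.28, 2.88, 0], 0.1], [[0, 0, 0], [-0.07, 3.83, 0], 0.1]] -> th -1.86
[[[0, 0, 0], [0.35, 0.91, 0], 0.1], [[0, 0, 0], [0.83, 1.75, 0], 0.1], [[0, 0, 0], [1.44, 2.52, 0], 0.1], [[0, 0, 0], [2.15, 3.19, 0], 0.1]] -> th -2.46
```

Request:
jog_arm(targets=[[[0,0,0],[-0.3,0.95,0],0.1],[[0,0,0],[-0.4,1.9,0],0.1],[[0,0,0],[-0.35,2.9,0],0.1],[[0,0,0],[-0.1,3.85,0],0.1]])

```text
time: 19.7
position: [0.5261, 0.0922, 0.1636]
tcp_rot: [-1.572, -0.002, -0.01]
ft_force: [-4.5, 2.9, 2.9]
width: 0.0232
```

Request:
jog_arm(targets=[[[0,0,0],[0.3,0.9,0],0.1],[[0,0,0],[0.8,1.75,0],0.1],[[0,0,0],[1.45,2.5,0],0.1],[[0,0,0],[2.15,3.2,0],0.1]])

```text
time: 20.1
position: [0.5452, 0.0927, 0.1317]
tcp_rot: [-1.571, 0.004, -0.003]
ft_force: [-6.0, 4.7, -1.3]
width: 0.0235
```

```bash
python3 -c "
from h import *
plan(2,step=-.15,rows=4)"
```

```text
t 20.1 p [0.5452 0.0927 0.1317] th -2.402 r 0.065 Ft 3.6 Fr 5.03
turn [ 0.    -0.005 -0.   ] dz 0.13
[[[0, 0, 0], [0.77, 0.6, 0], 0.1], [[0, 0, 0], [1.61, 1.08, 0], 0.1], [[0, 0, 0], [2.52, 1.43, 0], 0.1], [[0, 0, 0], [3.48, 1.63, 0], 0.1]] -> th -3.0
[[[0, 0, 0], [0.97, 0.06, 0], 0.1], [[0, 0, 0], [1.94, -0.02, 0], 0.1], [[0, 0, 0], [2.89, -0.25, 0], 0.1], [[0, 0, 0], [3.79, -0.61, 0], 0.1]] -> th -3.6
```

Request:
jog_arm(targets=[[[0,0,0],[0.75,0.6,0],0.1],[[0,0,0],[1.6,1.1,0],0.1],[[0,0,0],[2.5,1.45,0],0.1],[[0,0,0],[3.5,1.65,0],0.1]])

```text
time: 20.5
position: [0.5794, 0.0934, 0.1152]
tcp_rot: [-1.57, 0.006, -0.0]
ft_force: [-2.3, 5.4, -1.0]
width: 0.0229
```

Request:
jog_arm(targets=[[[0,0,0],[0.95,0.1,0],0.1],[[0,0,0],[1.9,0,0],0.1],[[0,0,0],[2.85,-0.2,0],0.1],[[0,0,0],[3.75,-0.6,0],0.1]])

```text
time: 20.9
position: [0.6172, 0.0944, 0.1208]
tcp_rot: [-1.568, 0.007, 0.002]
ft_force: [-1.0, 6.1, -2.7]
width: 0.0229
```

```bash
python3 -c "
from h import *
plan(2,step=-.15,rows=4)"
```

```text
t 20.9 p [0.6172 0.0944 0.1208] th 2.696 r 0.0653 Ft 2.11 Fr 2.03
turn [-0.003 -0.004 -0.006] dz -0.04
[[[0, 0, 0], [0.83, -0.51, 0], 0.1], [[0, 0, 0], [1.6, -1.12, 0], 0.1], [[0, 0, 0], [2.26, -1.83, 0], 0.1], [[0, 0, 0], [2.81, -2.63, 0], 0.1]] -> th 2.1
[[[0, 0, 0], [0.42, -0.88, 0], 0.1], [[0, 0, 0], [0.71, -1.81, 0], 0.1], [[0, 0, 0], [0.86, -2.77, 0], 0.1], [[0, 0, 0], [0.86, -3.75, 0], 0.1]] -> th 1.5
```

Request:
jog_arm(targets=[[[0,0,0],[0.85,-0.5,0],0.1],[[0,0,0],[1.6,-1.1,0],0.1],[[0,0,0],[2.25,-1.85,0],0.1],[[0,0,0],[2.8,-2.65,0],0.1]])

```text
time: 21.3
position: [0.6456, 0.0951, 0.1472]
tcp_rot: [-1.566, 0.008, 0.003]
ft_force: [-2.5, 5.3, -3.6]
width: 0.0231
```

Request:
jog_arm(targets=[[[0,0,0],[0.4,-0.9,0],0.1],[[0,0,0],[0.7,-1.8,0],0.1],[[0,0,0],[0.85,-2.75,0],0.1],[[0,0,0],[0.85,-3.75,0],0.1]])

```text
time: 21.7
position: [0.6541, 0.0953, 0.1842]
tcp_rot: [-1.565, 0.01, 0.005]
ft_force: [-2.5, 4.9, -6.9]
width: 0.0233
```

```bash
python3 -c "
from h import *
plan(2,step=-.15,rows=4)"
```

```text
t 21.7 p [0.6541 0.0953 0.1842] th 1.501 r 0.0652 Ft 6.73 Fr -2.99
turn [-0.005 -0.003 -0.009] dz -0.13
[[[0, 0, 0], [-0.16, -0.96, 0], 0.1], [[0, 0, 0], [-0.45, -1.89, 0], 0.1], [[0, 0, 0], [-0.87, -2.77, 0], 0.1], [[0, 0, 0], [-1.41, -3.58, 0], 0.1]] -> th 0.9
[[[0, 0, 0], [-0.66, -0.72, 0], 0.1], [[0, 0, 0], [-1.42, -1.33, 0], 0.1], [[0, 0, 0], [-2.26, -1.82, 0], 0.1], [[0, 0, 0], [-3.17, -2.17, 0], 0.1]] -> th 0.3
```

Request:
jog_arm(targets=[[[0,0,0],[-0.15,-0.95,0],0.1],[[0,0,0],[-0.45,-1.9,0],0.1],[[0,0,0],[-0.85,-2.75,0],0.1],[[0,0,0],[-1.4,-3.6,0],0.1]])

```text
time: 22.1
position: [0.6401, 0.095, 0.2201]
tcp_rot: [-1.566, 0.01, 0.006]
ft_force: [0.3, 3.8, -11.2]
width: 0.0234
```

Request:
jog_arm(targets=[[[0,0,0],[-0.65,-0.7,0],0.1],[[0,0,0],[-1.4,-1.35,0],0.1],[[0,0,0],[-2.25,-1.8,0],0.1],[[0,0,0],[-3.15,-2.15,0],0.1]])

```text
time: 22.5
position: [0.6088, 0.0942, 0.2416]
tcp_rot: [-1.567, 0.01, 0.004]
ft_force: [5.9, 2.4, -15.2]
width: 0.0232
```

```bash
python3 -c "
from h import *
plan(3,step=.15,rows=4)"
```

```text
t 22.5 p [0.6088 0.0942 0.2416] th 0.309 r 0.065 Ft 10.24 Fr -12.64
turn [-0.004 -0.004 -0.009] dz -0.02
[[[0, 0, 0], [0.9, 0.37, 0], 0.1], [[0, 0, 0], [1.74, 0.86, 0], 0.1], [[0, 0, 0], [2.5, 1.48, 0], 0.1], [[0, 0, 0], [3.15, 2.2, 0], 0.1]] -> th 0.91
[[[0, 0, 0], [0.54, 0.81, 0], 0.1], [[0, 0, 0], [0.95, 1.69, 0], 0.1], [[0, 0, 0], [1.23, 2.63, 0], 0.1], [[0, 0, 0], [1.36, 3.59, 0], 0.1]] -> th 1.51
[[[0, 0, 0], [-0.01, 0.97, 0], 0.1], [[0, 0, 0], [-0.17, 1.94, 0], 0.1], [[0, 0, 0], [-0.47, 2.86, 0], 0.1], [[0, 0, 0], [-0.91, 3.73, 0], 0.1]] -> th 2.11
```

```bash
python3 - <<'E'
import numpy as np
f=np.array([[.25,1.65],[.872,3.8],[1.484,5.5],[2.08,6.1],[2.617,8.84],[3.16,9.4],[3.73,8.85],[4.29,7.7],[4.86,6.15],[5.464,3.1],[6.055,2.66]])
C=np.array([.589,.1797]); raw=[(.5459,.2281,9.1,1.4),(.5275,.1992,-14.8,11.5),(.5261,.1636,-4.5,2.9),(.5452,.1317,-6,-1.3),(.5794,.1152,-2.3,-1),(.6172,.1208,-1,-2.7),(.6456,.1472,-2.5,-3.6),(.6541,.1842,-2.5,-6.9),(.6401,.2201,.3,-11.2),(.6088,.2416,5.9,-15.2)]
r=[]
for x,z,fx,fz in raw:
    a=np.arctan2(x-C[0],z-C[1]); r.append([a%(2*np.pi),fx*np.cos(a)-fz*np.sin(a)])
r=np.array(r); print(r.round(2).tolist())
# signed tangential force by us: fwd = D+w, rev = -(Ft) => -D+w
def fit(t,y,s):
    A=np.c_[s,np.cos(t),np.sin(t)]; x,res,_,_=np.linalg.lstsq(A,y,rcond=None); print('D',x[0].round(2),'amp',np.hypot(*x[1:]).round(2),'phi',(np.arctan2(x[2],x[1])%(2*np.pi)).round(3),'res',(A@x-y).round(1))
    return np.arctan2(x[2],x[1])%(2*np.pi)
fit(f[:,0],f[:,1],np.ones(len(f))); fit(r[:,0],-r[:,1],-np.ones(len(r)))
p=fit(np.r_[f[:,0],r[:,0]],np.r_[f[:,1],-r[:,1]],np.r_[np.ones(len(f)),-np.ones(len(r))]); print('target',(p+1.5*np.pi)%(2*np.pi))
E
```

```text
[[5.56, 7.73], [5.02, 6.49], [4.46, 3.93], [3.88, 3.56], [3.29, 2.13], [2.7, 2.07], [2.09, 4.37], [1.5, 6.71], [0.9, 8.97], [0.31, 10.25]]
D 5.76 amp 3.56 phi 3.268 res [ 0.6 -0.6 -0.5  1.  -0.2 -0.1  0.1 -0.1 -0.5  0.6 -0.2]
D 5.89 amp 3.91 phi 3.301 res [-0.6  0.  -0.4  0.9  0.2 -0.6 -0.1 -0.1  0.2  0.5]
D 5.81 amp 3.71 phi 3.287 res [ 0.5 -0.8 -0.5  1.  -0.1  0.1  0.3  0.1 -0.3  0.6 -0.3 -0.5  0.1 -0.5
  0.8  0.  -0.7 -0.1  0.1  0.5  0.8]
target 1.7162746046374835
```

Forward and backward fits agree (3.27 and 3.30), so the heavy side is down at rotor ≈ 1.716 (98°).

Request:
jog_arm(targets=[[[0,0,-0.009],[0.9,0.35,0],0.1],[[0,0,-0.009],[1.75,0.85,0],0.1],[[0,0,-0.009],[2.5,1.5,0],0.1],[[0,0,-0.009],[3.15,2.2,0],0.1]])

```text
time: 22.9
position: [0.6383, 0.0949, 0.2222]
tcp_rot: [-1.566, 0.003, -0.001]
ft_force: [-6.5, 4.4, -1.1]
width: 0.0234
```

Request:
jog_arm(targets=[[[0,0,0],[0.55,0.8,0],0.1],[[0,0,0],[0.95,1.7,0],0.1],[[0,0,0],[1.2,2.6,0],0.1],[[0,0,0],[1.35,3.6,0],0.1]])

```text
time: 23.3
position: [0.6532, 0.0953, 0.1907]
tcp_rot: [-1.565, -0.003, -0.007]
ft_force: [0.5, 4.3, 5.6]
width: 0.0229
```

```bash
python3 -c "
from h import *
s=arm.sense();p=s['position'];a=np.arctan2(p[0]-C[0],p[2]-C[1]);print(a)
plan(1,step=(1.716-a)/2,rows=2)"
```

```text
1.401662954546268
t 23.3 p [0.6532 0.0953 0.1907] th 1.402 r 0.0651 Ft -5.46 Fr 1.42
turn [-0.006 -0.003  0.007] dz -0.13
[[[0, 0, 0], [0.08, 1.02, 0], 0.1], [[0, 0, 0], [0.01, 2.04, 0], 0.1]] -> th 1.72
```

Request:
jog_arm(targets=[[[0,0,0],[0.1,0.7,0],0.1],[[0,0,0],[0.05,1.4,0],0.1],[[0,0,0],[0,2.05,0],0.1],[[0,0,0],[0,2.05,0],0.1],[[0,0,0],[0,2.05,0],0.1]])

```text
time: 23.8
position: [0.6535, 0.0953, 0.1706]
tcp_rot: [-1.565, -0.004, -0.008]
ft_force: [0.4, 3.9, 2.3]
width: 0.023
```

Request:
jog_arm(targets=[[[0,0,0],[0,0,0],0.1],[[0,0,0],[0,0,0],0.1],[[0,0,0],[0,0,0],0.1],[[0,0,0],[0,0,0],0.1],[[0,0,0],[0,0,0],0.1]])

```text
time: 24.3
position: [0.6536, 0.0953, 0.1706]
tcp_rot: [-1.565, -0.004, -0.008]
ft_force: [-0.3, 3.6, 1.3]
width: 0.0233
```

```bash
python3 - <<'E'
from h import *
plan(0); print(arm.sense()['joint_vel'].round(4),arm.sense()['width'])
c,im=shot('top','top9.png'); a=cv2.resize(im[120:345,100:540],None,fx=1.8,fy=1.8); cv2.imwrite('pics/c9.png',a)
E
```

```text
t 24.3 p [0.6536 0.0953 0.1706] th 1.711 r 0.0652 Ft -1.27 Fr -0.51
turn [-0.006 -0.003  0.008] dz -0.13
[-0.0005  0.0002  0.0009 -0.0011  0.0007 -0.0004] 0.023264902558481747
```

View pics/c9.png

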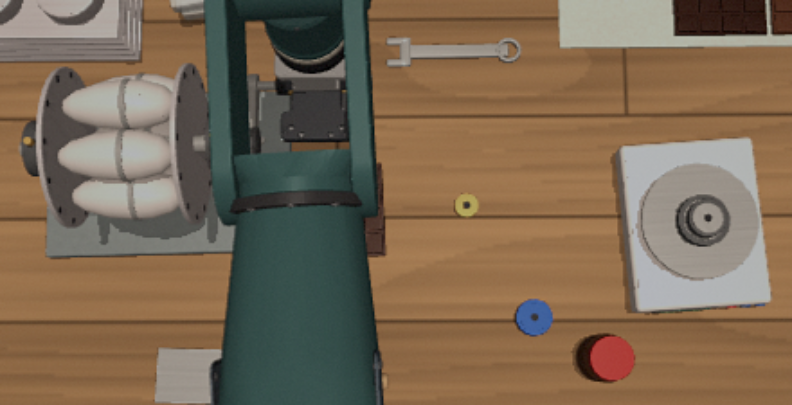

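The final view shows both discs stacked in the middle of the plate at about (706,219). The brass disc, bar, spanner, jar and spatula are in their places. The rotor reads 1.711, everything is at rest, and the handle is gripped at 23 mm.

```bash
python3 -c "
from station import arm
print(arm.job_done())"
```

```text
the job is handed in; nothing more can be done
None
```

The job is handed in. Both discs are on the scale, the spinner's heavy side is down as far as I could feel it, and the arm is still gripping the handle.

- **Discs:** The large disc lies flat on the plate. One sighting put its centre within about 2 mm of the plate centre; another reading of the plate edge differed by about 5 mm. Both are inside the 12 mm limit. The small disc sits on top within about 1 mm of the centre I aimed for. The last top picture shows the stack in the middle of the plate.
- **Heavy side:** I cranked a full turn forward and most of a turn back. The two force fits agree on the heavy side's direction to 0.03 rad (2°), with a scatter of about 4°. They give a bearing drag of about 5.8 N and a load of about 3.7 N at the handle, against about 5.5 N drag and 3.5–4.9 N load from the data sheet.
- **Final position:** The heavy side points straight down at a rotor angle of 1.716 rad, and I stopped at 1.711. The joint speeds are practically zero. The grip is set at 30 N with the fingers 23 mm apart on the handle. I had no direct check of where the chocolate is.
- **Other things on the table:** The brass disc and jar looked unmoved in the last picture, and so did the spanner. The bar and spatula were partly hidden by the arm, so I could only see part of each.
- **Disagreements:** The wrist and top cameras differed by 1–3 mm. While cranking, the forces toward the shaft briefly reached 18 N, and along the handle 7 N, because my circle was about 1–2 mm off. At rest about 3.6 N along the handle remains.

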